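Sleeve the modelling stand and set its clamp screw

ROBOT

A 6-joint arm with a two-finger parallel gripper is mounted at the origin on the work surface. World frame = base frame: x ahead of the robot, y to its left, z up, the work surface at z = 0. Lengths are in m, angles in degrees, forces in N, time in s.
With the tool pointing down it reaches from about 0.3 to 0.75 m from the base axis. Payload 8.5 kg.
Tool frame: the origin (TCP) lies midway between the tips of the shut fingers; the grasp point (between the pads) lies 19 mm behind it; z points along the fingers, y is the line along which they close (so a half turn about z gives the same grasp; the last joint's range is limited). The gripper opens to 85 mm and grips with 20 to 120 N. Pads are 22 mm wide; open, the fingers measure 114 mm over their backs; the gripper's body (76 mm by 85 mm) begins 54 mm behind the grasp point. The pads swing forward as they close: fully open they stand 13 mm farther back than shut.
Start: joints at [-80.174, 21.807, 74.336, -0, 83.858, -12.336], TCP at [0.207, -0.509, 0.207] pointing down, gripper open.
Joint ranges: [-178.18, 178.18], [-50.72, 133.34], [12.68, 142.11], [-81.47, 261.47], [9.98, 163.14], [-165.26, 165.26]. Speed limits (degrees/s): [136.94, 136.94, 180, 180, 180, 180].

INTERFACE

Orientations are given as a 3x3 rotation matrix whose columns are the frame's x, y, z axes.
In Python, from rig import env, viewer, recognise, pinpoint gives the robot as it stands.
- The arm moves only by the tool move_arm, never from a script. Its argument "plan" is text: rows parted by semicolons, each of 7 numbers parted by spaces: the shift along the tool's x, y, z in m, then the turn, a rotation vector about the tool's x, y, z in rad, then the finger opening in m, from 0 to 0.0854. A call has 1 to 12 rows; each row shifts and turns the commanded pose from where the row before left it, along the tool's axes as they then stand; what a row does not reach is not made up. A row lasts 1/8 s, in which the tool goes at most 62.5 mm and 10.7 degrees, less where a joint would pass 70% of its speed; a pose out of reach is approached as far as the arm can. A call is refused whole if a number of a shift passes 0.0625 or a number of a turn 0.188, either way. A call with a gripper value outside its range is refused whole. The fingers move at their own pace and stop on an object; "grip_force" is the grip in N (left out, the last holds). Time passes only in rows, so rows that do not move let the fingers close. It gives the time, the measured TCP pose, the force, the opening and the grip force at its end, in the units of the state.
- env.observe(): the state, without advancing time (a new reading comes with each control period).
- viewer.get_image(name): name is "scene" or "top"; returns (picture, depth): 480x640x3 uint8, red, green, blue; 480x640 float32, m along the optical axis (not along the pixel's ray), 0 where there is no reading.
- viewer.calibration(name): a dict with "fx", "fy", "cx", "cy" (pixels), "R" (3x3) and "t" (3): a world point X has camera coordinates R X + t. Camera axes: x right, y down, z forward; pixel columns grow to the right and rows downward; lengths in m; the calibration is good to about 2 mm. A picture is of the moment at which its call begins. calibration takes no time and is no camera call.
- env.close_job(): hands the job in; it is judged then, once.
Trained networks look in the newest picture that a camera, given by its name, has taken for a name from the list of things; names that differ only in an ending like _2 or _b are one class to them, and where a whole thing is asked for, a point or a joint stands for the part that bears it (a point fixed in the world has none). Each returns a list of dicts, best first, with "conf" (0 to 1); they miss things now and then, are a little off and sometimes report something else, mostly with a low value. They report only what shows in the picture. A call takes as long as a camera call. They do not tell look-alikes from the thing itself.
- recognise(camera, name): "extent" ([centre column, centre row, width, height] in pixels, round what is visible of it).
- pinpoint(camera, name): "pixel" ([column, row] in pixels: a listed point, or the origin of a listed thing).
The state is a dict: "time_s": time; "q": joint angles; "qvel": joint speeds; "joint_efforts": joint torques, N m; "position": TCP position; "tool_rot": TCP orientation; "ft_force": force on the tool from outside, world axes, zero at the start; "wrist_torque": the same for the moment, N m; "grip_width": finger opening in m; "gripper_force": force on a finger pad.
Only numpy, scipy, OpenCV 4.12 (cv2) and the standard library are available. Lean on these libraries where they do the work, as an engineer would, in place of code of your own. Each camera call takes 0.05 s, during which the arm holds its last target. There are 200 camera calls.

TASK

Push the aluminium extension sleeve fully down onto the modelling stand's spigot. Then turn the stand's winged clamp screw clockwise until it seats, back it off a quarter turn so the sleeve will still turn, and finish there with the wings still held in the gripper. Leave the other things on the bench where they are.

Things in the scene. Friction and masses are not known exactly. Their poses are not given: they have to be found in the camera images.
- stand: Modelling stand bolted to the bench: grey foot plate 140 x 220 x 22 mm (its x, y, z). Origin: centre of its underside, z up. The spigot stands on it at y = -55 mm, the boss with the clamp screw at y = +55 mm (boss 40 mm across at the foot, 30 mm at its top, which is 50 mm above the bench).
- spigot_foot (a point): Foot of the stand's upright steel spigot: on its axis, on the plate's top face, 22 mm above the bench. The spigot is 22 mm in diameter.
- spigot_tip (a point): Top end of the spigot on its axis, 67 mm above the bench (45 mm above the plate); its top 5 mm taper from 22 to 12 mm in diameter.
- sleeve: Loose aluminium extension sleeve standing upright: a tube 70 mm tall, 34 mm outside diameter, 25 mm bore open right through (3 mm wider than the spigot), with a foot flange 44 mm across and 8 mm high. About 150 g. Origin: centre of its underside, z up along the bore. When home its foot rests on the plate at spigot_foot and its top is 92 mm above the bench.
- screw_grip (a point): Middle of the clamp screw's two wings, on its vertical axis, 77.5 mm above the bench; turns with the screw, which does not rise or sink. The wings form a flat steel piece 44 mm long (this point's x), 10 mm thick (its y), reaching from 66.5 to 88.5 mm above the bench; below them a collar 22 mm across, 6 mm high, sits on the boss, whose top is at 50 mm.
- screw (a joint): Clamp screw angle in rad: grows as it is turned clockwise seen from above (tightening). It seats against a hard stop at 3.20; 0 is its fully open stop. It starts anywhere from 0.4 to 1.6 (1.6 to 2.8 rad short of seating), turns with about 0.06 N m of friction and stays where it is left. A quarter turn back from its seat is 1.63. At 0 the wings lie along the stand's x.
- jar: Bystander: lidded glass jar, 64 mm across, 100 mm tall; stands left or right of the stand, on the side where the sleeve is not. Origin: centre of its underside.
- spatula: Bystander: modelling spatula lying on the bench at the right. Origin on its underside.
- mug: Bystander: white mug, 80 mm across, 90 mm tall. Origin: centre of its underside.
- bust: Bystander: small fired clay head on a round foot, 72 mm across, 120 mm tall, behind the stand. Origin: centre of its underside.
- block: Bystander: wooden block 100 x 60 x 30 mm. Origin: centre of its underside.
- mallet: Bystander: wooden mallet lying on the bench at the left. Origin on its underside.
- spacer: Bystander: flat aluminium ring 60 mm across, 14 mm high (not the sleeve). Origin: centre of its underside.
There are look-alikes about, which are no part of the job. Of the things shaped like the sleeve, the aluminium one is meant.

How it is judged:
By the outcome, as a careful person would: the job done as asked, in the order asked, and still so for the second after the job is handed in, while the arm keeps its last pose, push and grip.
It also fails if it takes over 67 s, if anything falls off the work surface, if the arm or the gripper's body presses on something with over 40 N, if the wrist force passes 120 N, or if a joint passes its speed limit or range.

## Working session

There is one attempt and no reset: what is moved stays moved. The work goes in short steps, Python scripts to look and compute and a tool call to move; the robot and the scene stay as the last step left them, time stands still between calls to the robot, and variables do not carry over. Pictures are saved under pics/ and viewed, at most 10 in all, crops included, and the job is handed in when it is done.

Besides the shell and the picture viewer there is one more tool, called after "Call:" in YAML: its name, and indented under it one key for each argument. move_arm: Moves the arm, as the interface text tells. Its arguments: {"type":"object","properties":{"plan":{"type":"string"},"grip_force":{"type":"number"}},"required":["plan"]}

```bash
mkdir -p pics; ls
cat > h.py <<'E'
import numpy as np, cv2
from rig import env, viewer, recognise, pinpoint
def save(cam,name):
    im,d=viewer.get_image(cam); cv2.imwrite('pics/'+name,im[:,:,::-1]); return im,d
def ray(cam,px):
    c=viewer.calibration(cam);R=np.array(c['R']);t=np.array(c['t'])
    v=R.T@np.array([(px[0]-c['cx'])/c['fx'],(px[1]-c['cy'])/c['fy'],1.]); return -R.T@t,v
def atz(cam,px,z):
    o,v=ray(cam,px); return o+v*(z-o[2])/v[2]
def proj(cam,X):
    c=viewer.calibration(cam);p=np.array(c['R'])@np.array(X)+np.array(c['t'])
    return np.array([c['fx']*p[0]/p[2]+c['cx'],c['fy']*p[1]/p[2]+c['cy']])
def cloud(cam,d):
    c=viewer.calibration(cam);R=np.array(c['R']);t=np.array(c['t'])
    v,u=np.mgrid[:480,:640]
    P=np.stack([(u-c['cx'])/c['fx']*d,(v-c['cy'])/c['fy']*d,d],-1)
    return (P-t)@R
E
python3 - <<'E'
from h import *
np.set_printoptions(precision=4,suppress=True)
for cam in ('scene','top'):
    im,d=save(cam,cam+'0.png')
    o,v=ray(cam,(320,240)); print(cam,o,v)
    for n in ('stand','spigot_foot','spigot_tip','sleeve','screw_grip','jar','spacer'):
        z={'spigot_foot':.022,'spigot_tip':.067,'screw_grip':.0775}.get(n,0)
        for r in pinpoint(cam,n)[:4]: print(n,np.round(r['pixel'],1),round(r['conf'],2),atz(cam,r['pixel'],z))
s=env.observe();print(s['time_s'],s['position'],s['tool_rot'],s['ft_force'])
E
```

```text
pics
scene [1.5858 0.3228 0.9252] [-0.7459 -0.2253 -0.6269]
stand [310.4 258.3] 0.9 [ 0.5648 -0.0107 -0.    ]
spigot_foot [295.5 246.8] 0.83 [ 0.5578 -0.0536  0.022 ]
spigot_foot [152.  241.4] 0.18 [ 0.6535 -0.4158  0.022 ]
spigot_tip [290.1 234.5] 0.61 [ 0.5672 -0.064   0.067 ]
spigot_tip [153.6 241.2] 0.4 [ 0.6981 -0.3757  0.067 ]
sleeve [461.6 279.5] 0.77 [0.5244 0.3716 0.    ]
sleeve [428.7 272.8] 0.64 [ 0.5252  0.2898 -0.    ]
sleeve [451.9 258.9] 0.62 [0.4526 0.3391 0.    ]
screw_grip [329.4 242.7] 0.53 [0.5801 0.0433 0.0775]
jar [246.1 216.8] 0.85 [ 0.4503 -0.24    0.    ]
spacer [209.9 267.8] 0.88 [ 0.6788 -0.2404  0.    ]
top [0.3015 0.0177 1.6894] [ 0.1879 -0.0097 -0.9822]
stand [325.1 261. ] 0.57 [ 0.5595 -0.0138  0.    ]
spigot_foot [345.4 257.5] 0.59 [ 0.5662 -0.0747  0.022 ]
spigot_tip [343.  257.4] 0.92 [ 0.5594 -0.0652  0.067 ]
sleeve [195.1 270.3] 0.77 [0.5344 0.3816 0.    ]
sleeve [223.5 272.3] 0.76 [0.5275 0.2951 0.    ]
sleeve [207.  292.9] 0.5 [0.4654 0.3436 0.    ]
screw_grip [303.7 250.4] 0.54 [0.5795 0.0497 0.0775]
jar [408.5 295.4] 0.91 [ 0.4525 -0.2636  0.    ]
spacer [399.8 225.5] 0.64 [ 0.668  -0.2454  0.    ]
0.8 [ 0.2075 -0.5093  0.2074] [[ 0.9261  0.3773 -0.    ]
 [ 0.3773 -0.9261 -0.    ]
 [-0.      0.     -1.    ]] [ 0.1059 -0.017  -0.3576]
```

Run:
```python
import cv2,numpy as np
a=cv2.imread('pics/scene0.png');b=cv2.imread('pics/top0.png')
x=cv2.resize(a[215:305,380:510],None,fx=4,fy=4,interpolation=cv2.INTER_CUBIC)
y=cv2.resize(a[195:285,265:365],None,fx=4,fy=4,interpolation=cv2.INTER_CUBIC)[:,:280]
cv2.imwrite('pics/crop1.png',np.hstack([x[:,:520],y]))
x=cv2.resize(b[245:315,165:265],None,fx=4,fy=4,interpolation=cv2.INTER_CUBIC)
y=cv2.resize(b[225:295,275:375],None,fx=4,fy=4,interpolation=cv2.INTER_CUBIC)
cv2.imwrite('pics/crop2.png',np.hstack([x,y]))
```

```text
(no output)
```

View pics/scene0.png

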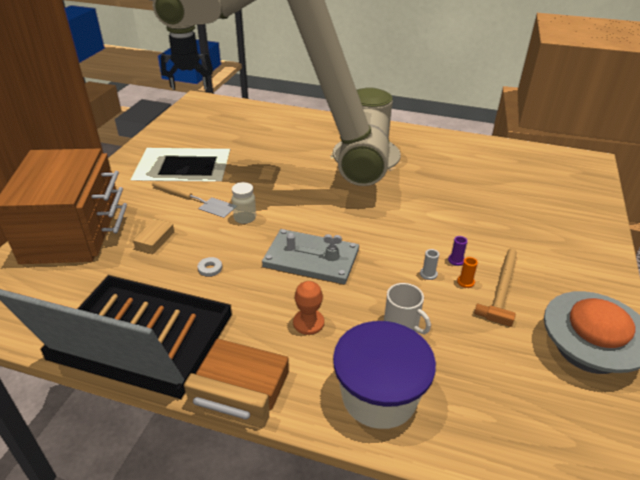

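View pics/crop1.png

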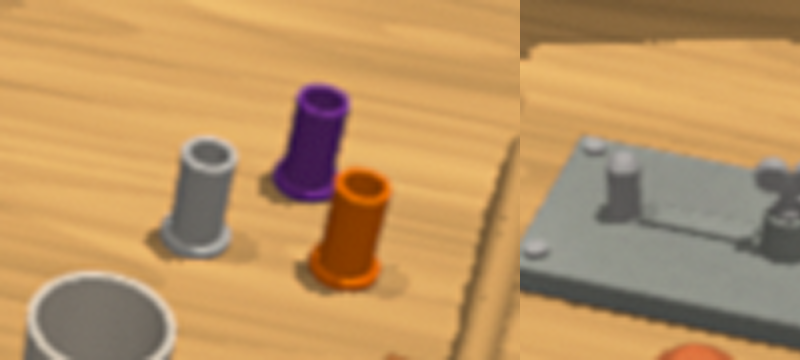

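View pics/crop2.png

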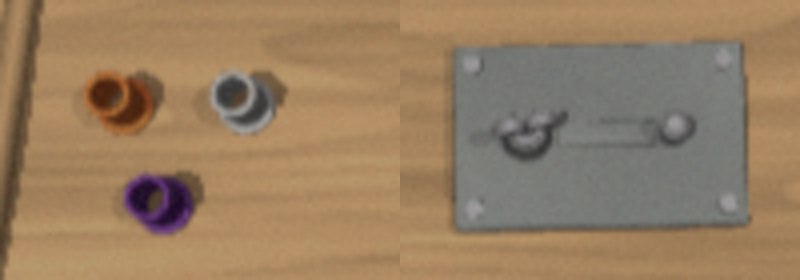

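Look-alikes: grey sleeve (scene 429,265), purple (457,250), orange (468,272), also the flat spacer ring (210,267). The aluminium one is the grey (top image 224,270). The stand's spigot is at scene (291,242) and the winged screw at (332,245), wings almost along the plate's long side.

Run:
```python
from h import *
np.set_printoptions(precision=4,suppress=True)
C={}
for cam in ('scene','top'):
    im,d=viewer.get_image(cam);P=cloud(cam,d)
    def sel(cx,cy,r,z0,z1):
        m=(np.hypot(P[...,0]-cx,P[...,1]-cy)<r)&(P[...,2]>z0)&(P[...,2]<z1)&(d>0); return P[m]
    def circ(Q):
        c,r=cv2.minEnclosingCircle(Q[:,:2].astype(np.float32)); return np.array(c),r
    for nm,a in (('sleeve top',(.527,.291,.035,.060,.08)),('sleeve mid',(.527,.291,.035,.02,.06)),('flange',(.527,.291,.04,.004,.01)),('spig',(.562,-.065,.03,.035,.08)),('wings',(.575,.045,.04,.064,.1))):
        Q=sel(*a); 
        if len(Q)>3: print(cam,nm,len(Q),Q.mean(0),Q.min(0),Q.max(0),circ(Q))
        if nm=='wings' and len(Q)>3:
            (c,s,an)=cv2.minAreaRect(Q[:,:2].astype(np.float32)); print('rect',c,s,an)
            u,sv,vt=np.linalg.svd(Q[:,:2]-Q[:,:2].mean(0)); print(vt[0],sv)
    Q=sel(.56,-.01,.15,.014,.03); print(cam,'plate',len(Q),Q[:,2].mean(),cv2.minAreaRect(Q[:,:2].astype(np.float32)))
    for n in ('screw_grip','spigot_tip'):
        for k in range(2):
            for r in pinpoint(cam,n)[:1]: print(n,r['pixel'],atz(cam,r['pixel'],{'screw_grip':.0775,'spigot_tip':.067}[n]))
print(env.observe()['time_s'])
```

```text
scene sleeve top 120 [0.5337 0.2896 0.0672] [0.5137 0.2731 0.0603] [0.5493 0.3063 0.0756] (array([0.532 , 0.2881]), 0.01888427697122097)
scene sleeve mid 191 [0.5408 0.29   0.0418] [0.5151 0.2733 0.02  ] [0.5509 0.3063 0.0598] (array([0.5338, 0.2891]), 0.018792184069752693)
scene flange 76 [0.5378 0.2931 0.0068] [0.4991 0.2595 0.0041] [0.5578 0.3267 0.01  ] (array([0.5247, 0.2931]), 0.036533478647470474)
scene spig 112 [ 0.5706 -0.0608  0.0543] [ 0.557  -0.0727  0.0351] [ 0.581  -0.0517  0.0713] (array([ 0.5683, -0.0602]), 0.012749006040394306)
scene wings 147 [0.5668 0.0473 0.0802] [0.5561 0.0252 0.0646] [0.5737 0.0681 0.0919] (array([0.5652, 0.0467]), 0.02160528674721718)
rect (0.565775454044342, 0.04683515056967735) (0.013523804023861885, 0.042750075459480286) 11.363914489746094
[-0.1772  0.9842] [0.147  0.0342]
scene plate 2815 0.022809720486481833 ((0.5640729665756226, -0.007357388734817505), (0.15165451169013977, 0.22073107957839966), 1.0946134328842163)
screw_grip [244.4, 217.5] [ 0.5496 -0.1958  0.0775]
screw_grip [244.4, 217.5] [ 0.5496 -0.1958  0.0775]
top sleeve top 56 [0.
[... 440 characters left out ...]
1] [ 0.5737 -0.0369  0.0698] (array([ 0.5662, -0.057 ]), 0.020359206944704056)
top wings 67 [0.5621 0.0438 0.0827] [0.5544 0.0226 0.0661] [0.5721 0.0665 0.0944] (array([0.5664, 0.0445]), 0.022756267338991165)
rect (0.5629027485847473, 0.04375355690717697) (0.010945115238428116, 0.0452844612300396) 12.445871353149414
[ 0.2107 -0.9776] [0.1083 0.0273]
top plate 2965 0.0216451321575529 ((0.5635300874710083, -0.01140160858631134), (0.14083664119243622, 0.21982598304748535), 0.5046865940093994)
screw_grip [306.0, 253.4] [0.5705 0.043  0.0775]
screw_grip [306.0, 253.4] [0.5705 0.043  0.0775]
spigot_tip [341.0, 254.8] [ 0.5672 -0.0594  0.067 ]
spigot_tip [341.0, 254.8] [ 0.5672 -0.0594  0.067 ]
1.3
```

```bash
cat >> h.py <<'E'
def rows(tgt,yang,op,vmax=.05,wmax=.18):
    """rows from measured pose to tool-down target; yang = world angle of tool y (deg)"""
    s=env.observe();p=np.array(s['position']);R=np.array(s['tool_rot']);p0=p
    d=np.array(tgt)-p; a=np.degrees(np.arctan2(R[1,1],R[0,1])); da=np.radians((yang-a+180)%360-180)
    n=max(1,int(np.ceil(max(abs(d).max()/vmax,abs(da)/wmax))))
    out=[]
    for i in range(n):
        th=np.radians(a)+da*i/n   # tool y angle before the row; x = y + 90deg (z down)
        y=np.array([np.cos(th),np.sin(th),0]);x=np.array([-np.sin(th),np.cos(th),0])
        q=d/n; out.append('%.4f %.4f %.4f 0 0 %.4f %.3f'%(q@x,q@y,-q[2],-da/n,op))
    print(n,'yang now',round(a,2)); print('; '.join(out))
E
python3 - <<'E'
from h import *
np.set_printoptions(precision=3,suppress=True)
for n in('mug','bust','mallet'):
  for r in pinpoint('top',n)[:1]: print(n,r['conf'],atz('top',r['pixel'],0))
rows((.531,.288,.17),11,.06)
E
```

```text
mug 0.62 [0.717 0.245 0.   ]
bust 0.86 [0.772 0.048 0.   ]
mallet 0.82 [0.514 0.462 0.   ]
16 yang now -67.84
0.0375 -0.0385 0.0023 0 0 -0.0860 0.060; 0.0407 -0.0352 0.0023 0 0 -0.0860 0.060; 0.0436 -0.0315 0.0023 0 0 -0.0860 0.060; 0.0461 -0.0277 0.0023 0 0 -0.0860 0.060; 0.0483 -0.0236 0.0023 0 0 -0.0860 0.060; 0.0502 -0.0194 0.0023 0 0 -0.0860 0.060; 0.0516 -0.0150 0.0023 0 0 -0.0860 0.060; 0.0527 -0.0105 0.0023 0 0 -0.0860 0.060; 0.0535 -0.0059 0.0023 0 0 -0.0860 0.060; 0.0538 -0.0013 0.0023 0 0 -0.0860 0.060; 0.0537 0.0033 0.0023 0 0 -0.0860 0.060; 0.0532 0.0079 0.0023 0 0 -0.0860 0.060; 0.0523 0.0124 0.0023 0 0 -0.0860 0.060; 0.0511 0.0169 0.0023 0 0 -0.0860 0.060; 0.0494 0.0212 0.0023 0 0 -0.0860 0.060; 0.0474 0.0254 0.0023 0 0 -0.0860 0.060
```

Call:
move_arm:
  plan: "0.0375 -0.0385 0.0023 0 0 -0.086 0.06; 0.0407 -0.0352 0.0023 0 0 -0.086 0.06; 0.0436 -0.0315 0.0023 0 0 -0.086 0.06; 0.0461 -0.0277 0.0023 0 0 -0.086 0.06; 0.0483 -0.0236 0.0023 0 0 -0.086 0.06; 0.0502 -0.0194 0.0023 0 0 -0.086 0.06; 0.0516 -0.015 0.0023 0 0 -0.086 0.06; 0.0527 -0.0105 0.0023 0 0 -0.086 0.06; 0.0535 -0.0059 0.0023 0 0 -0.086 0.06; 0.0538 -0.0013 0.0023 0 0 -0.086 0.06; 0.0537 0.0033 0.0023 0 0 -0.086 0.06; 0.0532 0.0079 0.0023 0 0 -0.086 0.06"
  grip_force: 40

```text
time_s: 2.95
position: [0.4507, 0.0905, 0.1799]
tool_rot: [[0.148, 0.989, 0.001], [0.989, -0.148, -0.0], [-0.0, 0.001, -1.0]]
ft_force: [0.1, -2.0, 0.1]
grip_width: 0.0599
gripper_force: 0.0
```

Run:
```python
from h import *
rows((.531,.288,.12),11,.06)
print(env.observe()['position'])
```

```text
4 yang now -8.54
0.0518 0.0125 0.0150 0 0 -0.0852 0.060; 0.0505 0.0169 0.0150 0 0 -0.0852 0.060; 0.0489 0.0211 0.0150 0 0 -0.0852 0.060; 0.0469 0.0252 0.0150 0 0 -0.0852 0.060
[0.45068424 0.09052878 0.17987102]
```

Call:
move_arm:
  plan: "0.0518 0.0125 0.015 0 0 -0.085 0.06; 0.0505 0.0169 0.015 0 0 -0.085 0.06; 0.0489 0.0211 0.015 0 0 -0.085 0.06; 0.0469 0.0252 0.015 0 0 -0.085 0.06; 0 0 0 0 0 0 0.06; 0 0 0 0 0 0 0.06"

```text
time_s: 3.7
position: [0.5309, 0.2855, 0.1197]
tool_rot: [[-0.187, 0.982, -0.0], [0.982, 0.187, -0.0], [-0.0, -0.0, -1.0]]
ft_force: [-0.4, -0.5, 0.1]
grip_width: 0.0597
gripper_force: 0.0
```

Run:
```python
from h import *
s=env.observe();print(s['position'],s['q'],s['ft_force'])
rows((.531,.288,.12),11,.06)
rows((.531,.288,.030),11,.06)
save('scene','s2.png');a=cv2.imread('pics/s2.png')[170:300,370:500];cv2.imwrite('pics/s2c.png',cv2.resize(a,None,fx=4,fy=4,interpolation=cv2.INTER_CUBIC))
```

```text
[0.53086924 0.28550462 0.11969887] [ 1.70374043e+01  3.11741101e+01  7.34885970e+01 -1.42347178e-02
  7.53586291e+01  6.28183907e+00] [-0.38724924 -0.4535722   0.10804754]
1 yang now 10.76
0.0024 0.0006 -0.0003 0 0 -0.0042 0.060
2 yang now 10.76
0.0012 0.0003 0.0448 0 0 -0.0021 0.060; 0.0012 0.0003 0.0448 0 0 -0.0021 0.060
```

View pics/s2c.png

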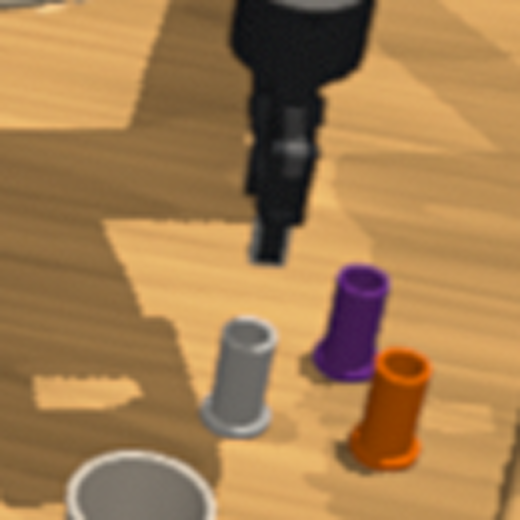

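Run:
```python
from h import *
for X in ((.561,.2913,.12),(.502,.28,.12),(.531,.2855,.12),(.531,.288,.07),(.531,.288,0)):
    print(X,(proj('scene',X)-[370,170])*4)
im,d=viewer.get_image('scene');P=cloud('scene',d)
m=(np.hypot(P[...,0]-.53,P[...,1]-.288)<.07)&(P[...,2]>.085)&(P[...,2]<.15)&(d>0);Q=P[m]
for z in (.11,.12,.13,.14):
    q=Q[abs(Q[:,2]-z)<.005];print(z,len(q),q.min(0),q.max(0),np.median(q,0)) if len(q) else 0
```

```text
(0.561, 0.2913, 0.12) [256.43981429 298.4744793 ]
(0.502, 0.28, 0.12) [251.74931105 235.96881205]
(0.531, 0.2855, 0.12) [253.92163219 266.11773271]
(0.531, 0.288, 0.07) [246.27709745 331.34971245]
(0.531, 0.288, 0) [230.58796662 416.55471144]
```

Run:
```python
from h import *
np.set_printoptions(precision=3,suppress=True)
im,d=viewer.get_image('scene');P=cloud('scene',d)
for v in range(212,240,3):
    print(v,[(u,P[v,u].round(3).tolist()) for u in (435,437,439) ])
im,d=viewer.get_image('top');P=cloud('top',d)
m=(np.hypot(P[...,0]-.53,P[...,1]-.288)<.2)&(P[...,2]>.1)&(d>0);Q=P[m];print(len(Q),Q.min(0),Q.max(0))
```

```text
212 [(435, [0.569, 0.281, 0.216]), (437, [0.596, 0.286, 0.236]), (439, [0.598, 0.29, 0.239])]
215 [(435, [0.574, 0.282, 0.212]), (437, [0.599, 0.287, 0.231]), (439, [0.599, 0.291, 0.232])]
218 [(435, [0.571, 0.283, 0.202]), (437, [0.598, 0.288, 0.222]), (439, [0.594, 0.292, 0.221])]
221 [(435, [0.591, 0.285, 0.209]), (437, [0.598, 0.289, 0.215]), (439, [0.588, 0.293, 0.209])]
224 [(435, [0.592, 0.286, 0.201]), (437, [0.59, 0.29, 0.201]), (439, [0.589, 0.294, 0.201])]
227 [(435, [0.57, 0.286, 0.177]), (437, [0.571, 0.291, 0.179]), (439, [0.576, 0.295, 0.183])]
230 [(435, [0.572, 0.288, 0.17]), (437, [0.574, 0.292, 0.173]), (439, [0.573, 0.296, 0.173])]
233 [(435, [0.572, 0.289, 0.162]), (437, [0.574, 0.293, 0.165]), (439, [0.569, 0.298, 0.162])]
236 [(435, [0.369, 0.284, -0.001]), (437, [0.564, 0.294, 0.148]), (439, [0.564, 0.299, 0.15])]
239 [(435, [0.387, 0.286, 0.003]), (437, [0.381, 0.291, -0.001]), (439, [0.38, 0.296, 0.0])]
5358 [0.332 0.179 0.213] [0.59  0.351 0.559]
```

The grey sleeve stands alone at crop (240,375), with purple (350,325) and orange (395,405) to its right; the open fingers hang over the grey one at (268,245). The choice stands; going down.

Call:
move_arm:
  plan: "0.0012 0.0003 0.045 0 0 -0.002 0.06; 0.0012 0.0003 0.045 0 0 -0.002 0.06; 0 0 0.008 0 0 0 0.06; 0 0 0 0 0 0 0.06; 0 0 0 0 0 0 0.06"

```text
time_s: 4.53
position: [0.5323, 0.2884, 0.0237]
tool_rot: [[-0.191, 0.982, 0.003], [0.982, 0.191, 0.001], [0.0, 0.003, -1.0]]
ft_force: [0.3, 0.0, 0.5]
grip_width: 0.0597
gripper_force: 0.0
```

Run:
```python
from h import *
save('scene','s3.png');a=cv2.imread('pics/s3.png')[170:300,370:500]
im,d=save('top','t3.png');b=cv2.imread('pics/t3.png')[225:315,165:265]
cv2.imwrite('pics/s3c.png',np.hstack([cv2.resize(a,(400,400),interpolation=2),cv2.resize(b,(400,400),interpolation=2)]))
```

```text
(no output)
```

View pics/s3c.png

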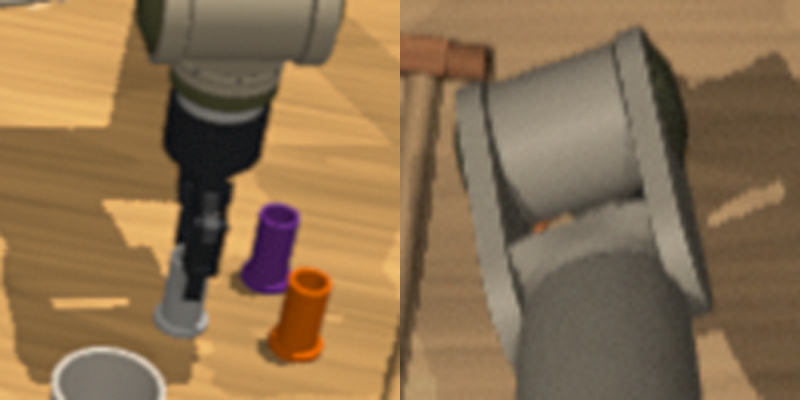

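The open near finger (195,250) stands in front of the grey sleeve (183,290), its tip about half-way up; go 11 mm lower, then close.

Call:
move_arm:
  plan: "-0.001 0 0.006 0 0 0 0.06; -0.001 0 0.005 0 0 0 0.06; 0 0 0 0 0 0 0.03; 0 0 0 0 0 0 0.03; 0 0 0 0 0 0 0.03; 0 0 0 0 0 0 0.03; 0 0 0 0 0 0 0.03; 0 0 0 0 0 0 0.03"
  grip_force: 40

```text
time_s: 5.62
position: [0.5315, 0.2863, 0.0107]
tool_rot: [[-0.191, 0.982, -0.0], [0.982, 0.191, 0.0], [0.0, -0.0, -1.0]]
ft_force: [-0.2, 0.5, -1.1]
grip_width: 0.0341
gripper_force: 39.8
```

Call:
move_arm:
  plan: "0 0 -0.04 0 0 0 0.03; 0 0 -0.05 0 0 0 0.03; 0 0 -0.04 0 0 0 0.03; 0 0 0 0 0 0 0.03"

```text
time_s: 6.12
position: [0.5328, 0.2867, 0.144]
tool_rot: [[-0.191, 0.982, 0.006], [0.982, 0.191, 0.002], [0.001, 0.006, -1.0]]
ft_force: [-0.8, -0.3, -1.5]
grip_width: 0.0335
gripper_force: 40.2
```

Run:
```python
from h import *
s=env.observe();print(s['position'],s['grip_width'])
rows((.5645,-.063,s['position'][2]),11,.03)
```

```text
[0.53281649 0.28673136 0.14395409] 0.03352803028099642
7 yang now 11.01
-0.0499 -0.0051 -0.0000 0 0 0.0000 0.030; -0.0499 -0.0051 -0.0000 0 0 0.0000 0.030; -0.0499 -0.0051 -0.0000 0 0 0.0000 0.030; -0.0499 -0.0051 -0.0000 0 0 0.0000 0.030; -0.0499 -0.0051 -0.0000 0 0 0.0000 0.030; -0.0499 -0.0051 -0.0000 0 0 0.0000 0.030; -0.0499 -0.0051 -0.0000 0 0 0.0000 0.030
```

Call:
move_arm:
  plan: "-0.05 -0.005 0 0 0 0 0.03; -0.05 -0.005 0 0 0 0 0.03; -0.05 -0.005 0 0 0 0 0.03; -0.05 -0.005 0 0 0 0 0.03; -0.05 -0.005 0 0 0 0 0.03; -0.05 -0.005 0 0 0 0 0.03; -0.049 -0.005 0 0 0 0 0.03; 0 0 0 0 0 0 0.03; 0 0 0 0 0 0 0.03; 0 0 0 0 0 0 0.03"

```text
time_s: 7.38
position: [0.5635, -0.0618, 0.1404]
tool_rot: [[-0.192, 0.981, -0.001], [0.981, 0.192, 0.0], [0.001, -0.001, -1.0]]
ft_force: [-0.6, 0.2, -1.3]
grip_width: 0.034
gripper_force: 40.2
```

Run:
```python
from h import *
np.set_printoptions(precision=4,suppress=True)
s=env.observe();print(s['position'],s['grip_width'])
im,d=save('scene','s4.png');P=cloud('scene',d)
a=cv2.imread('pics/s4.png')[130:280,230:380];cv2.imwrite('pics/s4c.png',cv2.resize(a,None,fx=4,fy=4,interpolation=2))
m=(np.hypot(P[...,0]-.565,P[...,1]+.062)<.05)&(d>0)
for z in np.arange(.03,.2,.01):
    q=P[m&(abs(P[...,2]-z)<.005)]
    if len(q): print(round(z,3),len(q),'y',q[:,1].min(),q[:,1].max(),'x',q[:,0].max())
for n in('sleeve','spigot_tip','spigot_foot'):
  for r in pinpoint('scene',n)[:4]: print(n,r)
print('tcp-line',[proj('scene',(s['position'][0],s['position'][1],z)) for z in (.022,.067,.13,.2)])
```

```text
[ 0.5635 -0.0618  0.1404] 0.0340125453287862
0.03 171 y -0.11102818896512175 -0.013103774537241906 x 0.6142629784346173
0.04 22 y -0.07295692582598437 -0.05219700592672661 x 0.5787380302880811
0.05 30 y -0.07099606205524603 -0.05186624454599257 x 0.5776515439229324
0.06 31 y -0.07241551239019524 -0.05250453293368804 x 0.5848357468072733
0.07 26 y -0.06922218422663395 -0.052354640014040325 x 0.5767997305580848
0.13 22 y -0.07573195956553047 -0.03705120238917546 x 0.5861657491746771
0.14 84 y -0.07942604390205414 -0.035330466439110114 x 0.5874635468075501
0.15 47 y -0.0712698405272073 -0.04085274112363822 x 0.5838400250152491
0.16 35 y -0.06650753310462917 -0.039731567452187595 x 0.5840045569687032
0.17 33 y -0.0681884819753705 -0.040411855412585816 x 0.5918028097180891
0.18 48 y -0.06679072286315073 -0.04105815755268944 x 0.5955118073015405
0.19 55 y -0.06690910218969018 -0.04054157148522553 x 0.5969843034397555
sleeve {'pixel': [457.0, 261.9], 'conf': 0.89}
sleeve {'pixel': [464.3, 280.7], 'conf': 0.64}
spigot_tip {'pixel': [289.3, 232.7], 'conf': 0.79}
spigot_foot {'pixel': [292.4, 245.6], 'conf': 0.77}
tcp-line [array([291.7793, 247.5246]), array([291.4134, 233.8323]), array([290.8753, 213.6916]), array([290.2389, 189.869 ])]
```

View pics/s4c.png

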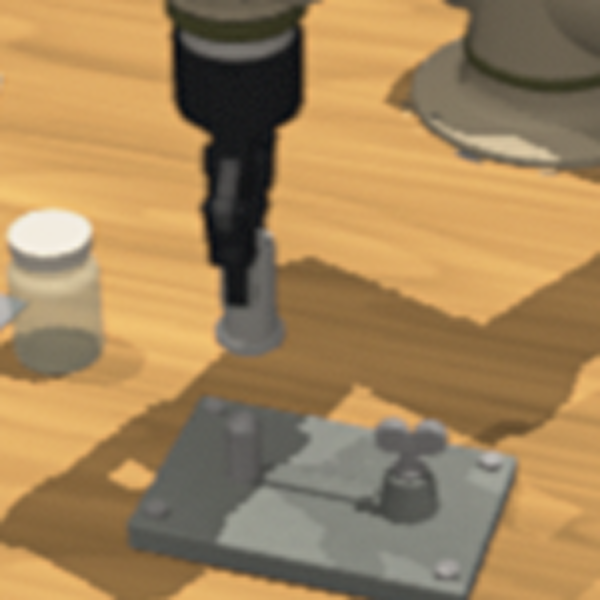

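Sleeve flange centre appears at crop (250,345), spigot tip at (241,415): the sleeve is about 5 mm too far in +y. Correct and lower to just above the tip.

Call:
move_arm:
  plan: "-0.005 0.0005 0.015 0 0 0 0.03; 0 0 0.02 0 0 0 0.03; 0 0 0.02 0 0 0 0.03; 0 0 0 0 0 0 0.03; 0 0 0 0 0 0 0.03"

```text
time_s: 8.2
position: [0.5655, -0.068, 0.086]
tool_rot: [[-0.191, 0.982, 0.001], [0.982, 0.191, -0.0], [-0.0, 0.0, -1.0]]
ft_force: [-0.2, 0.3, -0.1]
grip_width: 0.0339
gripper_force: 40.2
```

Run:
```python
from h import *
np.set_printoptions(precision=4,suppress=True)
s=env.observe();print(s['position'],s['ft_force'])
Ps=[]
for k in range(4):
    im,d=viewer.get_image('scene');Ps.append(np.where(d[...,None]>0,cloud('scene',d),np.nan))
P=np.nanmedian(Ps,0)
m=(np.hypot(P[...,0]-.565,P[...,1]+.062)<.035)
for z0,z1 in((.03,.055),(.055,.068),(.075,.085),(.085,.1),(.1,.12)):
    q=P[m&(P[...,2]>z0)&(P[...,2]<z1)]
    if len(q): print(z0,len(q),'y',q[:,1].min(),q[:,1].max(),'x',q[:,0].max(),np.percentile(q[:,0],90))
    mm=m&(P[...,2]>z0)&(P[...,2]<z1); r,c=np.nonzero(mm); print([(i,c[r==i].min(),c[r==i].max()) for i in np.unique(r)])
```

```text
[ 0.5655 -0.068   0.086 ] [-0.2003  0.3233 -0.1143]
0.03 72 y -0.07212617196925314 -0.03039893711927752 x 0.5776850936145199 0.5756133015205861
[(np.int64(238), np.int64(295), np.int64(295)), (np.int64(239), np.int64(287), np.int64(295)), (np.int64(240), np.int64(287), np.int64(295)), (np.int64(241), np.int64(287), np.int64(295)), (np.int64(242), np.int64(287), np.int64(295)), (np.int64(243), np.int64(287), np.int64(295)), (np.int64(244), np.int64(287), np.int64(295)), (np.int64(245), np.int64(287), np.int64(295)), (np.int64(246), np.int64(287), np.int64(295)), (np.int64(247), np.int64(289), np.int64(299)), (np.int64(248), np.int64(293), np.int64(303))]
0.055 36 y -0.07144055252528292 -0.052971266202573766 x 0.5775982194336213 0.575119839479415
[(np.int64(236), np.int64(287), np.int64(295)), (np.int64(237), np.int64(287), np.int64(295)), (np.int64(238), np.int64(287), np.int64(294)), (np.int64(239), np.int64(288), np.int64(294)), (np.int64(240), np.int64(289), np.int64(292))]
0.075 68 y -0.08535341065320443 -0.043124109335706484 x 0.5873931307684164 0.5855636960097809
[(np.int64(226)
[... 885 characters left out ...]
64(232), np.int64(285), np.int64(293)), (np.int64(233), np.int64(291), np.int64(291))]
0.1 58 y -0.07605486152621449 -0.04617782828900331 x 0.5933447813812295 0.5884242217272303
[(np.int64(219), np.int64(296), np.int64(296)), (np.int64(220), np.int64(294), np.int64(296)), (np.int64(221), np.int64(293), np.int64(296)), (np.int64(222), np.int64(293), np.int64(296)), (np.int64(223), np.int64(283), np.int64(296)), (np.int64(224), np.int64(284), np.int64(296)), (np.int64(225), np.int64(284), np.int64(295)), (np.int64(226), np.int64(286), np.int64(293)), (np.int64(227), np.int64(287), np.int64(293)), (np.int64(228), np.int64(290), np.int64(290))]<stdin>:7: RuntimeWarning: All-NaN slice encountered
```

Call:
move_arm:
  plan: "0.001 0 0 0 0 0 0.03; 0 0 0.01 0 0 0 0.03; 0 0 0.01 0 0 0 0.03; 0 0 0 0 0 0 0.03"

```text
time_s: 8.9
position: [0.5645, -0.0667, 0.0645]
tool_rot: [[-0.191, 0.982, -0.002], [0.982, 0.191, 0.001], [0.001, -0.002, -1.0]]
ft_force: [0.0, 1.2, -0.5]
grip_width: 0.0341
gripper_force: 40.2
```

Call:
move_arm:
  plan: "0 0 0.01 0 0 0 0.03; 0 0 0.01 0 0 0 0.03; 0 0 0.006 0 0 0 0.03; 0 0 0 0 0 0 0.03"

```text
time_s: 9.4
position: [0.5648, -0.0668, 0.0392]
tool_rot: [[-0.191, 0.982, -0.001], [0.982, 0.191, 0.0], [0.001, -0.001, -1.0]]
ft_force: [0.0, 0.6, -0.7]
grip_width: 0.0339
gripper_force: 40.2
```

Call:
move_arm:
  plan: "0 0 0.003 0 0 0 0.03; 0 0 0.003 0 0 0 0.03; 0 0 0.0015 0 0 0 0.03; 0 0 0 0 0 0 0.03"

```text
time_s: 9.9
position: [0.5651, -0.0668, 0.0327]
tool_rot: [[-0.191, 0.982, 0.0], [0.982, 0.191, -0.0], [-0.0, 0.0, -1.0]]
ft_force: [-1.6, 1.2, 3.7]
grip_width: 0.0339
gripper_force: 40.5
```

Call:
move_arm:
  plan: "0 0 0.001 0 0 0 0.03; 0 0 0 0 0 0 0.03"

```text
time_s: 10.15
position: [0.5651, -0.0668, 0.0326]
tool_rot: [[-0.191, 0.982, 0.001], [0.982, 0.191, -0.0], [-0.001, 0.001, -1.0]]
ft_force: [-3.8, 0.9, 12.6]
grip_width: 0.0338
gripper_force: 41.3
```

Call:
move_arm:
  plan: "0 0 -0.0015 0 0 0 0.06; 0 0 0 0 0 0 0.06; 0 0 0 0 0 0 0.06; 0 0 0 0 0 0 0.06"

```text
time_s: 10.65
position: [0.565, -0.0668, 0.0326]
tool_rot: [[-0.191, 0.982, -0.0], [0.982, 0.191, 0.0], [0.0, -0.0, -1.0]]
ft_force: [0.1, 0.1, -0.4]
grip_width: 0.06
gripper_force: 0.0
```

Call:
move_arm:
  plan: "0 0 -0.03 0 0 0 0.06; 0 0 -0.05 0 0 0 0.06; 0 0 -0.03 0 0 0 0.06; 0 0 0 0 0 0 0.06"

```text
time_s: 11.15
position: [0.566, -0.0671, 0.1448]
tool_rot: [[-0.191, 0.982, 0.004], [0.982, 0.191, -0.002], [-0.002, 0.004, -1.0]]
ft_force: [-0.7, 0.2, -0.6]
grip_width: 0.0598
gripper_force: 0.0
```

Run:
```python
from h import *
np.set_printoptions(precision=4,suppress=True)
s=env.observe();print(s['position'],s['ft_force'])
im,d=viewer.get_image('scene');P=cloud('scene',d)
m=(np.hypot(P[...,0]-.565,P[...,1]+.063)<.035)&(d>0)&(P[...,2]>.03);q=P[m];print(q.min(0),q.max(0),np.percentile(q[:,2],[90,98,]))
m=(np.hypot(P[...,0]-.565,P[...,1]-.045)<.04)&(d>0)&(P[...,2]>.066)&(P[...,2]<.1);q=P[m][:,:2];print(len(q),cv2.minAreaRect(q.astype(np.float32)),np.linalg.svd(q-q.mean(0))[2][0])
rows((.564,.0445,.13),11,.06)
```

```text
[ 0.566  -0.0671  0.1448] [-0.7437  0.2007 -0.6406]
[ 0.5302 -0.0974  0.03  ] [ 0.5999 -0.0281  0.4717] [0.468  0.4698]
144 ((0.5666338205337524, 0.04703909158706665), (0.01840953156352043, 0.04370092228055), 4.40785551071167) [-0.2089  0.9779]
3 yang now 11.0
0.0365 0.0067 0.0043 0 0 0.0000 0.060; 0.0365 0.0067 0.0043 0 0 0.0000 0.060; 0.0365 0.0067 0.0043 0 0 0.0000 0.060
```

Call:
move_arm:
  plan: "0.0365 0.0065 0.004 0 0 0 0.06; 0.0365 0.0065 0.004 0 0 0 0.06; 0.0365 0.0065 0.004 0 0 0 0.06; 0 0 0 0 0 0 0.06; 0 0 0 0 0 0 0.06"

```text
time_s: 11.82
position: [0.563, 0.0439, 0.1298]
tool_rot: [[-0.191, 0.982, -0.002], [0.982, 0.191, -0.0], [0.0, -0.002, -1.0]]
ft_force: [0.1, 0.1, -0.2]
grip_width: 0.06
gripper_force: 0.0
```

Run:
```python
from h import *
np.set_printoptions(precision=4,suppress=True)
s=env.observe();print(s['position'],s['ft_force'])
im,d=save('scene','s5.png');P=cloud('scene',d)
a=cv2.imread('pics/s5.png')[160:280,250:370];cv2.imwrite('pics/s5c.png',cv2.resize(a,None,fx=5,fy=5,interpolation=2))
m=(np.hypot(P[...,0]-.565,P[...,1]+.063)<.03)&(d>0)&(P[...,2]>.03)&(P[...,2]<.12);q=P[m];print(q.min(0),q.max(0),np.percentile(q[:,2],[90,98,]))
m=(np.hypot(P[...,0]-.565,P[...,1]-.045)<.06)&(d>0)&(P[...,2]>.11)&(P[...,2]<.19);q=P[m];print(q.min(0),q.max(0),q.mean(0))
print((proj('scene',s['position'])-[250,160])*5)
```

```text
[0.563  0.0439 0.1298] [ 0.1244  0.0885 -0.2145]
[ 0.5464 -0.0836  0.0301] [ 0.5875 -0.0365  0.0961] [0.0912 0.0949]
[0.5287 0.0407 0.1595] [0.6083 0.0623 0.189 ] [0.5966 0.0521 0.1756]
[410.8443 308.7454]
```

View pics/s5c.png

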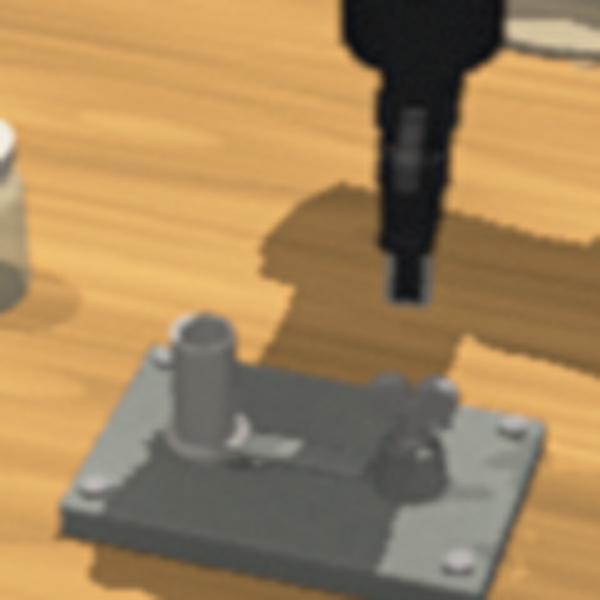

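Sleeve now stands home on the plate (205,385 in the crop, flange on the plate), and the fingers (410,290) are above the wings (415,400). Descend onto the wings.

Call:
move_arm:
  plan: "0.001 0.001 0.03 0 0 0 0.06; 0 0 0.02 0 0 0 0.06; 0 0 0.012 0 0 0 0.06; 0 0 0.007 0 0 0 0.06; 0 0 0 0 0 0 0.06; 0 0 0 0 0 0 0.06"
  grip_force: 30

```text
time_s: 12.62
position: [0.5645, 0.0455, 0.0623]
tool_rot: [[-0.191, 0.982, 0.001], [0.982, 0.191, -0.0], [-0.0, 0.001, -1.0]]
ft_force: [-0.4, -0.6, -0.2]
grip_width: 0.0601
gripper_force: 0.0
```

Call:
move_arm:
  plan: "0 0 0 0 0 0 0.005; 0 0 0 0 0 0 0.005; 0 0 0 0 0 0 0.005; 0 0 0 0 0 0 0.005; 0 0 0 0 0 0 0.005; 0 0 0 0 0 0 0.005; 0 0 0 0 0 0 0.005; 0 0 0 0 0 0 0.005"
  grip_force: 30

```text
time_s: 13.62
position: [0.5639, 0.0455, 0.0619]
tool_rot: [[-0.191, 0.982, -0.0], [0.982, 0.191, -0.0], [-0.0, -0.0, -1.0]]
ft_force: [-3.0, -1.5, 6.3]
grip_width: 0.0084
gripper_force: 29.6
```

Run:
```python
from h import *
s=env.observe();print(s['q'],s['wrist_torque'],s['ft_force'])
save('scene','s6.png')
a=cv2.imread('pics/s6.png')[160:280,250:370];cv2.imwrite('pics/s6c.png',cv2.resize(a,None,fx=5,fy=5,interpolation=2))
```

```text
[-7.36775114e+00  3.15939751e+01  8.39451588e+01 -7.72101695e-03
  6.44750517e+01 -1.83667723e+01] [-0.06562481  0.61720123  0.04165947] [-2.98124822 -1.49482311  6.27028539]
```

View pics/s6c.png

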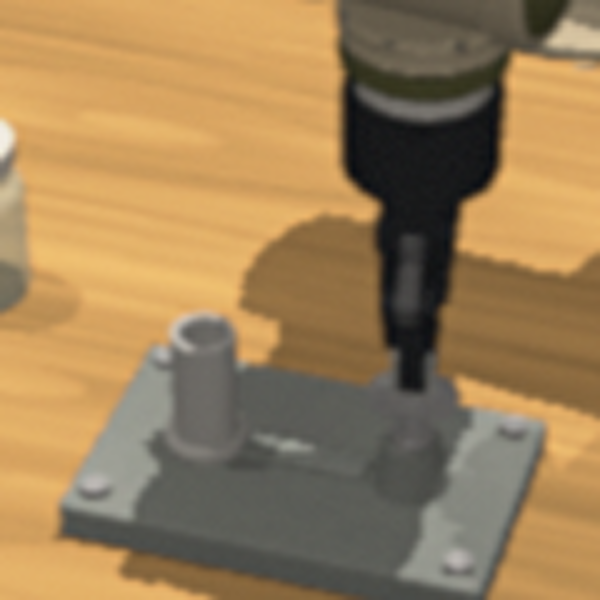

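Fingers hold the wings at their middle (412,385 in the crop). Turn clockwise (+z of tool), first part, watching the side forces.

Call:
move_arm:
  plan: "0 0 -0.0005 0 0 0.1 0.005; 0 0 0 0 0 0.12 0.005; 0 0 0 0 0 0.12 0.005; 0 0 0 0 0 0.12 0.005; 0 0 0 0 0 0 0.005; 0 0 0 0 0 0 0.005"
  grip_force: 40

```text
time_s: 14.42
position: [0.5638, 0.0456, 0.062]
tool_rot: [[0.263, 0.965, -0.001], [0.965, -0.263, 0.0], [-0.0, -0.001, -1.0]]
ft_force: [-3.3, -1.2, 1.0]
grip_width: 0.0075
gripper_force: 39.8
```

Run:
```python
from h import *
s=env.observe();print(s['q'],s['wrist_torque'],s['ft_force'])
rows(s['position'],11,.005)
```

```text
[-7.36732846e+00  3.15889812e+01  8.39325219e+01 -3.07109050e-03
  6.45204364e+01  7.86034381e+00] [-0.14465568  0.479166    0.00181771] [-3.26812855 -1.17197713  1.03157634]
3 yang now -15.23
0.0000 0.0000 -0.0000 0 0 -0.1526 0.005; 0.0000 0.0000 -0.0000 0 0 -0.1526 0.005; 0.0000 0.0000 -0.0000 0 0 -0.1526 0.005
```

Call:
move_arm:
  plan: "0 0 0 0 0 0.14 0.005; 0 0 0 0 0 0.14 0.005; 0 0 0 0 0 0.14 0.005; 0 0 0 0 0 0.14 0.005; 0 0 0 0 0 0.14 0.005; 0 0 0 0 0 0.14 0.005; 0 0 0 0 0 0.14 0.005; 0 0 0 0 0 0.14 0.005; 0 0 0 0 0 0 0.005"

```text
time_s: 15.55
position: [0.5637, 0.0457, 0.062]
tool_rot: [[0.983, 0.184, -0.001], [0.184, -0.983, 0.0], [-0.001, -0.0, -1.0]]
ft_force: [-4.4, -0.4, 1.4]
grip_width: 0.0079
gripper_force: 39.8
```

Run:
```python
from h import *
s=env.observe();print(s['q'],s['wrist_torque'],s['ft_force'],s['joint_efforts'])
rows(s['position'],11,.005)
save('scene','s7.png')
a=cv2.imread('pics/s7.png')[160:280,250:370];cv2.imwrite('pics/s7c.png',cv2.resize(a,None,fx=5,fy=5,interpolation=2))
```

```text
[-7.36286845e+00  3.15857202e+01  8.39377213e+01  4.28968898e-03
  6.45324449e+01  7.20180166e+01] [-0.05262918  0.66332665 -0.00386587] [-4.35794877 -0.40512691  1.4467491 ] [-6.77713630e-03 -4.85979259e+01 -2.01216656e+01  1.38637070e-01
 -9.50482227e-01  7.23228157e-01]
9 yang now -79.38
0.0000 0.0000 -0.0000 0 0 -0.1753 0.005; 0.0000 0.0000 -0.0000 0 0 -0.1753 0.005; 0.0000 0.0000 -0.0000 0 0 -0.1753 0.005; 0.0000 0.0000 -0.0000 0 0 -0.1753 0.005; 0.0000 0.0000 -0.0000 0 0 -0.1753 0.005; 0.0000 0.0000 -0.0000 0 0 -0.1753 0.005; 0.0000 0.0000 -0.0000 0 0 -0.1753 0.005; 0.0000 0.0000 -0.0000 0 0 -0.1753 0.005; 0.0000 0.0000 -0.0000 0 0 -0.1753 0.005
```

View pics/s7c.png

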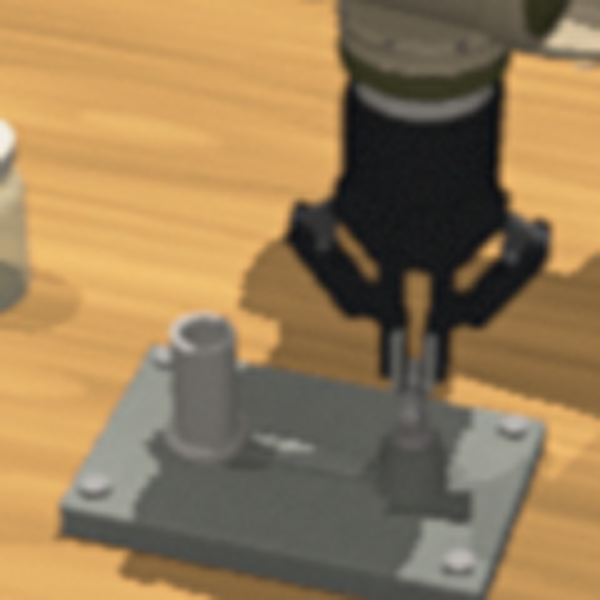

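The wings have turned with the fingers (edge-on now, crop (413,370)). Approach the seat in small turns.

Call:
move_arm:
  plan: "0 0 0 0 0 0.06 0.005; 0 0 0 0 0 0.06 0.005; 0 0 0 0 0 0.04 0.005"

```text
time_s: 15.98
position: [0.5637, 0.0457, 0.062]
tool_rot: [[1.0, 0.025, -0.001], [0.025, -1.0, 0.0], [-0.001, -0.0, -1.0]]
ft_force: [-4.9, -0.1, 1.8]
grip_width: 0.0074
gripper_force: 39.8
```

```bash
cat > st.py <<'E'
from h import *
s=env.observe();R=s['tool_rot'];print(round(float(np.degrees(np.arctan2(R[1][1],R[0][1]))),2),np.round(s['wrist_torque'],3),np.round(s['ft_force'],2),np.round(s['joint_efforts'][5],3),s['position'],s['grip_width'],s['time_s'])
E
python3 st.py
```

```text
-88.56 [-0.049  0.661  0.083] [-4.88 -0.12  1.81] -0.273 [0.56371106 0.04566959 0.06203513] 0.007415725761921693 15.975
```

Call:
move_arm:
  plan: "0 0 0 0 0 0.03 0.005; 0 0 0 0 0 0.02 0.005"

```text
time_s: 16.23
position: [0.5638, 0.0457, 0.062]
tool_rot: [[1.0, -0.027, -0.001], [-0.027, -1.0, 0.0], [-0.001, -0.0, -1.0]]
ft_force: [-5.1, 0.7, 0.6]
grip_width: 0.0075
gripper_force: 39.7
```

```bash
python3 st.py
```

```text
-91.52 [0.083 0.753 0.074] [-5.13  0.66  0.64] -0.122 [0.56375313 0.04568559 0.06203586] 0.0075228856384631755 16.225
```

Call:
move_arm:
  plan: "0 0 0 0 0 0.02 0.005; 0 0 0 0 0 0.02 0.005"

```text
time_s: 16.48
position: [0.5638, 0.0457, 0.062]
tool_rot: [[0.998, -0.068, -0.001], [-0.068, -0.998, 0.0], [-0.001, -0.0, -1.0]]
ft_force: [-4.2, 1.0, -0.0]
grip_width: 0.0075
gripper_force: 39.8
```

```bash
python3 st.py
```

```text
-93.89 [0.155 0.87  0.124] [-4.18  1.04 -0.02] -0.088 [0.56376277 0.04565674 0.06204822] 0.007535482259091449 16.475
```

Call:
move_arm:
  plan: "0 0 0 0 0 0.02 0.005; 0 0 0 0 0 0 0.005"

```text
time_s: 16.73
position: [0.5638, 0.0456, 0.0621]
tool_rot: [[0.996, -0.087, -0.001], [-0.087, -0.996, 0.0], [-0.001, 0.0, -1.0]]
ft_force: [-4.9, 0.1, 1.1]
grip_width: 0.0074
gripper_force: 39.8
```

```bash
python3 st.py
```

```text
-94.99 [0.101 0.857 0.215] [-4.9   0.08  1.07] 0.31 [0.56378359 0.04564793 0.06207354] 0.007358352225780457 16.725
```

Call:
move_arm:
  plan: "0 0 0 0 0 0.02 0.005; 0 0 0 0 0 0 0.005"

```text
time_s: 16.98
position: [0.5638, 0.0457, 0.062]
tool_rot: [[0.994, -0.107, -0.001], [-0.107, -0.994, 0.0], [-0.001, 0.0, -1.0]]
ft_force: [-5.0, 0.0, 0.2]
grip_width: 0.0078
gripper_force: 40.3
```

```bash
python3 st.py
```

```text
-96.12 [0.129 0.862 0.372] [-5.02  0.01  0.2 ] 0.442 [0.56378359 0.04565893 0.06203684] 0.007822318161414536 16.975
```

Torque climbs to 0.37 N m, well above friction: seated (contact at about -94°). Back off a quarter turn to tool angle about -3°.

Call:
move_arm:
  plan: "0 0 0 0 0 -0.08 0.005; 0 0 0 0 0 -0.14 0.005; 0 0 0 0 0 -0.15 0.005; 0 0 0 0 0 -0.15 0.005; 0 0 0 0 0 -0.15 0.005; 0 0 0 0 0 -0.15 0.005; 0 0 0 0 0 -0.15 0.005; 0 0 0 0 0 -0.15 0.005; 0 0 0 0 0 -0.15 0.005; 0 0 0 0 0 -0.15 0.005; 0 0 0 0 0 -0.14 0.005; 0 0 0 0 0 -0.05 0.005"

```text
time_s: 18.48
position: [0.5639, 0.0455, 0.0621]
tool_rot: [[0.066, 0.998, -0.001], [0.998, -0.066, 0.0], [0.0, -0.001, -1.0]]
ft_force: [-4.0, -0.1, -0.5]
grip_width: 0.0078
gripper_force: 39.7
```

Call:
move_arm:
  plan: "0 0 0 0 0 0 0.005; 0 0 0 0 0 0 0.005"

```text
time_s: 18.73
position: [0.5639, 0.0455, 0.0621]
tool_rot: [[0.069, 0.998, -0.0], [0.998, -0.069, 0.0], [-0.0, -0.0, -1.0]]
ft_force: [-5.2, -0.8, -1.3]
grip_width: 0.0081
gripper_force: 39.6
```

```bash
python3 st.py
python3 - <<'E'
from h import *
im,d=save('scene','s8.png');P=cloud('scene',d)
a=cv2.imread('pics/s8.png')[160:280,250:370];cv2.imwrite('pics/s8c.png',cv2.resize(a,None,fx=5,fy=5,interpolation=2))
m=(np.hypot(P[...,0]-.565,P[...,1]+.063)<.03)&(d>0)&(P[...,2]>.03)&(P[...,2]<.12);q=P[m];print(np.percentile(q[:,2],[90,98,100]))
E
```

```text
-3.96 [ 0.026  0.816 -0.023] [-5.21 -0.76 -1.32] -0.038 [0.56393185 0.04552613 0.06208156] 0.008111305835733834 18.725
[0.09172356 0.09499033 0.09707968]
```

View pics/s8c.png

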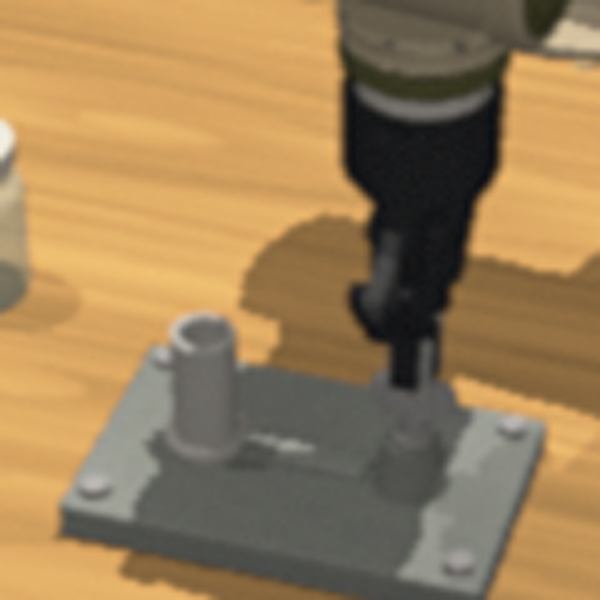

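Sleeve still home (205,385), wings held at (415,385). One last degree of back-off, then hand in.

Call:
move_arm:
  plan: "0 0 0 0 0 -0.015 0.005; 0 0 0 0 0 0 0.005; 0 0 0 0 0 0 0.005"

```text
time_s: 19.15
position: [0.5639, 0.0455, 0.0621]
tool_rot: [[0.053, 0.999, -0.0], [0.999, -0.053, -0.0], [-0.0, -0.0, -1.0]]
ft_force: [-5.0, 0.1, -1.5]
grip_width: 0.0077
gripper_force: 39.5
```

```bash
python3 st.py; python3 -c "
from rig import env
print(env.close_job())"
```

```text
-3.05 [-0.054  0.88   0.001] [-4.96  0.13 -1.54] -0.039 [0.56394125 0.04553626 0.06209879] 0.007659269742414047 19.15
the job is handed in; nothing more can be done
None
```

I pushed the aluminium sleeve fully home on the spigot, turned the clamp screw clockwise until it seated, and backed it off about a quarter turn; I handed the job in at about 19 s with the wings still in the gripper (no verdict was returned, and the screw angle is worked out from wrist torque and tool angle, to about a degree).

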